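# Open the cutter strongbox by its combination dial

### The job

Open the cutter strongbox on the bench: turn its dial right (clockwise) to 30, left to 3, then right again, gently, until it comes up against its stop and the bolt is drawn, without forcing it there. Then lift the lid open by 40 degrees or more and leave it standing so; leave the wrench, the profile offcut and the spray bottle where they are.

Things in the scene. Friction and masses are not known exactly. Their poses are not given: they have to be found in the camera images.
- strongbox: Grey steel box 260 (x) x 320 (y) x 130 mm high, bolted to the bench, never moves. Origin: centre of its underside; x runs from its front to the hinged rear, z up. On top lies its lid, 10 mm thick, which carries the dial and the pull handle.
- dial (a joint): Combination dial on the lid, rad: 0 with its zero mark at the index point, grows turning right (clockwise from above). 30 is +1.571, 3 is -0.471. It starts between -1.1 and -0.25; turn straight right from there. Friction 0.04 to 0.1 N m; it stays where left and may be let go and taken afresh. Each number is good to one division (0.157) either way. Once past that, turn left to -1.9 and begin again.
- dial_knob (a point): Point on the dial's axis, 170 mm above the bench while the lid is shut: 20 mm above the dial plate, 10 mm under the top of the black fluted knob, which is round, 44 mm across and 30 mm high. The dial plate is 90 mm across. Its axes are the lid's, which lie along the box's.
- dial_index (a point): Fixed white point on the lid at the dial's far (box +x) side, where the number is read. 40 divisions of 9 degrees, white marks without figures, longer at every fifth; 0 is the long broad bar, and a line on the knob's top points to it. Seen from above, numbers rise clockwise round the dial, so turning right lowers the reading: 0, 39, 38 and so on.
- lock_stop: Hidden stop in the lock under the lid. After 3, turning right, the lock catches and draws the bolt: 0.45 rad at about 0.1 N m more. Then the stop is felt, springy, about 6 N m per rad; its place differs from lock to lock, dial at +0.62 to +1.65, so only feel finds it. The bolt frees the lid only from 0.04 rad before it. It bears 22 N, about 0.7 N m at the dial. Fixed to the lid.
- lid (a joint): Lid hinge, rad: 0 shut, grows as the front edge rises, to 1.7. Stiff hinge: it stays where left; lifting at the handle takes 8 to 13 N. While locked it gives only 0.01.
- lid_hinge (a point): Middle of the hinge line, which runs along the box's y at its rear top edge, 130 mm above the bench. Its axes turn with the lid.
- lid_handle (a point): Middle of the pull handle's grip: round steel bar 12 mm thick, 110 mm long between its posts, along the box's y near the front of the lid; 225 mm from the hinge line towards the front, 45 mm above the lid's underside, 29 mm free beneath. Its axes turn with the lid.
- wrench: Loose steel wrench, 180 mm long, lying flat beside the box; leave alone. Origin: centre of its underside.
- profile: Loose upright offcut of slotted aluminium profile, 40 x 40 x 100 mm; leave alone. Origin: centre of its underside.
- spray_bottle: Loose white spray bottle, 74 mm across, 205 mm high; leave alone. Origin: centre of its underside.

How it is judged (in metres and radians):
On the way, in this order (a step that is already met when the one before it is completed fails the run):
1. the dial is turned to 30 (value of joint dial between 1.41 and 1.73 rad), for 0.05 s.
2. the dial is turned back left to 3 (value of joint dial between -0.63 and -0.31 rad), for 0.05 s.
At the end, for the whole second after the job is handed in: The lid is unlocked by the dial, raised to more than 0.66 rad (38 degrees) and stands there by itself at rest, slower than 0.03 rad/s; wrench, profile offcut and spray bottle stand within 30 mm of where they were (value of joint lid above 0.66 rad and velocity of joint lid between -0.03 and 0.03 rad/s and distance of each of wrench, profile, spray_bottle from where it was at the start of the episode below 0.03 m); the robot touches nothing.
It fails at once if the dial is forced against its stop: more than 22 N on the lock's stop (about 0.7 N m at the dial) (contact force between lock_stop and anything else above 22 N).
It fails at once if the wrench, the profile offcut or the spray bottle is moved by more than 30 mm (distance of any of wrench, profile, spray_bottle from where it was at the start of the episode above 0.03 m).
It also fails if it takes over 70 s, if anything falls off the work surface, if the arm or the gripper's body presses on something with over 40 N, if the wrist force passes 120 N, or if a joint passes its speed limit or range.

### The arm

A 6-joint arm with a two-finger parallel gripper is mounted at the origin on the work surface. World frame = base frame: x ahead of the robot, y to its left, z up, the work surface at z = 0. Lengths are in mm, angles in rad, forces in N, time in s.
With the tool pointing down it reaches from about 350 to 775 mm from the base axis. Payload 5.5 kg.
Tool frame: the origin (TCP) lies midway between the tips of the shut fingers; the grasp point (between the pads) lies 19 mm behind it; z points along the fingers, y is the line along which they close (so a half turn about z gives the same grasp; the last joint's range is limited). The gripper opens to 85 mm and grips with 20 to 120 N. Pads are 22 mm wide; open, the fingers measure 114 mm over their backs; the gripper's body (76 mm by 85 mm) begins 54 mm behind the grasp point. The pads swing forward as they close: fully open they stand 13 mm farther back than shut.
Start: joints at [-0.14, 0.313, 0.046, 1.304, 0, 1.431], TCP at [575.041, -0.015, 231.323] pointing down, gripper open.
Joint ranges: [-2.76, 2.76], [-0.86, 1.69], [-1.03, 1.26], [-2.2, 2.34], [-1.47, 1.5], [-3.14, 3.14]. Speed limits (rad/s): [2.57, 2.57, 3.14, 3.14, 3.14, 3.14].

### API

Orientations are given as a unit quaternion [x, y, z, w].
In Python, from workcell import robot, capture, camera_model gives the robot as it stands. The module is installed in compiled form; this text tells all that it offers.
- The arm moves only by the tool jog_arm, never from a script. Its arguments are lists of equal length, an entry for each row: "angular": the turn, a rotation vector about the world's x, y, z as a fraction of full scale, a list of three; "travel": the shift along the world's x, y, z as a fraction of full scale, a list of three; "gripper": the opening, from 0 (shut) to 1 (fully open). A call has 1 to 12 rows; each row shifts and turns the commanded pose from where the row before left it; what a row does not reach is not made up. Full scale, the value 1, is 40 mm for a shift and 0.08 rad for a turn. A row lasts 1/10 s, in which the tool goes at most 50 mm and 8.59 degrees, less where a joint would pass 70% of its speed; a pose out of reach is approached as far as the arm can. A call with a number of a shift or a turn outside -1 to 1 is refused whole. A call with a gripper value outside its range is refused whole. The fingers move at their own pace and stop on an object; "newtons" is the grip in N (left out, the last holds). Time passes only in rows, so rows that do not move let the fingers close. It gives the time, the measured TCP pose, the force, the opening and the grip force at its end, in the units of the state.
- robot.get_state(): the state, without advancing time (a new reading comes with each control period).
- capture(name): name is "scene" or "side" or "wrist"; returns (picture, depth): 400x640x3 uint8, red, green, blue; 400x640 float32, mm along the optical axis (not along the pixel's ray), 0 where there is no reading.
- camera_model(name): a dict with "K" (3x3 intrinsics, pixels), "view" (4x4, takes a point from world to camera coordinates). Camera axes: x right, y up, looking along -z (the intrinsics and any distortion apply to the point x, -y, -z); pixel columns grow to the right and rows downward; lengths in mm; the calibration is good to about 2 mm. A picture is of the moment at which its call begins: read the wrist's pose just before it. camera_model takes no time and is no camera call; for the wrist camera it gives the pose at the moment of the call.
- robot.close_job(): hands the job in; it is judged then, once.
The state is a dict: "t": time; "joint_positions": joint angles; "joint_vel": joint speeds; "effort": joint torques, N m; "ee_pos": TCP position; "orientation": TCP orientation; "ft_force": force on the tool from outside, world axes, zero at the start; "ft_torque": the same for the moment, N m; "gripper_width": opening from 0.0 (shut) to 1.0 (fully open); "grasp_force": force on a finger pad.
Only numpy, scipy, OpenCV 4.12 (cv2) and the standard library are available. Lean on these libraries where they do the work, as an engineer would, in place of code of your own. Each camera call takes 0.05 s, during which the arm holds its last target. There are 200 camera calls.

## Working session

There is one attempt and no reset: what is moved stays moved. The work goes in short steps, Python scripts to look and compute and a tool call to move; the robot and the scene stay as the last step left them, time stands still between calls to the robot, and variables do not carry over. Pictures are saved under pics/ and viewed, at most 10 in all, crops included, and the job is handed in when it is done.

Besides the shell and the picture viewer there is one more tool, called after "Request:" in YAML: its name, and indented under it one key for each argument. jog_arm: Moves the arm, as the interface text tells. Shift numbers are shares of 40 mm and turn numbers shares of 0.08 rad, none past 1 either way. Its arguments: {"type":"object","properties":{"angular":{"type":"array","items":{"type":"array","items":{"type":"number"}}},"travel":{"type":"array","items":{"type":"array","items":{"type":"number"}}},"gripper":{"type":"array","items":{"type":"number"}},"newtons":{"type":"number"}},"required":["angular","travel","gripper"]}

```bash
mkdir -p pics; cat > h.py <<'E'
from workcell import robot, capture, camera_model
import numpy as np, cv2
def ray_plane(name,u,v,z,cm=None):
    m=cm or camera_model(name);K=np.array(m["K"]);V=np.array(m["view"])
    d=np.linalg.inv(K)@[u,v,1];d=np.array([d[0],-d[1],-d[2]])
    R=V[:3,:3];o=-R.T@V[:3,3];d=R.T@d
    return o+d*(z-o[2])/d[2]
def shot(n,f):
    m=camera_model(n);p,d=capture(n);cv2.imwrite(f"pics/{f}.png",p[:,:,::-1]);np.savez(f"{f}.npz",p=p,d=d,K=m["K"],V=m["view"]);return p,d,m
E
python3 - <<'E'
from h import *
s=robot.get_state();print(s)
for n in("scene","wrist"):
    m=shot(n,n+"0")[2];print(n,m)
a=cv2.imread("pics/scene0.png");b=cv2.imread("pics/wrist0.png")
cv2.imwrite("pics/both.png",cv2.resize(np.vstack([a,b]),(480,600)))
E
```

```text
{'t': 0.0, 'joint_positions': array([-1.39597456e-01,  3.14012353e-01,  4.49739833e-02,  1.30359720e+00,
       -3.35119832e-06,  1.43118510e+00]), 'joint_vel': array([-0.00090494,  0.00102929,  0.00124423, -0.00050773,  0.00031586,
        0.0007057 ]), 'effort': array([-2.90074182e-03, -4.80629075e+01,  2.98531097e+01,  1.95313990e-02,
       -3.83516899e-04, -4.27451073e-05]), 'ee_pos': array([5.74487565e+02, 6.28215387e-02, 2.30400029e+02]), 'orientation': array([ 7.07101612e-01,  7.07111353e-01, -5.54797129e-04, -7.33422802e-04]), 'ft_force': array([ 0.36675919, -0.54703193, -0.58133695]), 'ft_torque': array([-0.00686132, -0.02406978, -0.01448244]), 'grasp_force': 0.0, 'gripper_width': 1.0002553485970924}
scene {'K': array([[406.93983168,   0.        , 324.83369606],
       [  0.        , 406.93983168, 204.06174498],
       [  0.        ,   0.        ,   1.        ]]), 'view': array([[ 9.99604912e-01,  1.77282945e-02, -2.18111854e-02,
        -5.55040645e+02],
       [ 6.20528820e-03,  6.17656390e-01,  7.86423600e-01,
        -1.41481350e+02],
       [ 2.74137672e-02, -7.86248238e-01,  6.17302352e-01,
        -1.17366975e+03],
       [ 0.00000000e+00,  0.00000000e+00,  0.00000000e+00,
         1.00000000e+00]])}
wrist {'K': array([[334.89143046,   0.        , 322.46258561],
       [  0.        , 334.89143046, 198.88194542],
       [  0.        ,   0.        ,   1.        ]]), 'view': array([[ 9.99994870e-01,  1.07000704e-03, -3.01901518e-03,
        -5.74537378e+02],
       [-1.87888143e-03,  9.59311274e-01, -2.82344381e-01,
         3.79603009e+01],
       [ 2.59406482e-03,  2.82348605e-01,  9.59308363e-01,
        -3.80180042e+02],
       [ 0.00000000e+00,  0.00000000e+00,  0.00000000e+00,
         1.00000000e+00]])}
```

View pics/scene0.png

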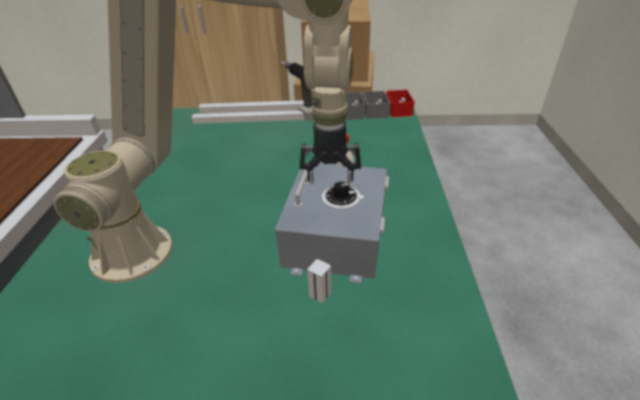

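View pics/wrist0.png

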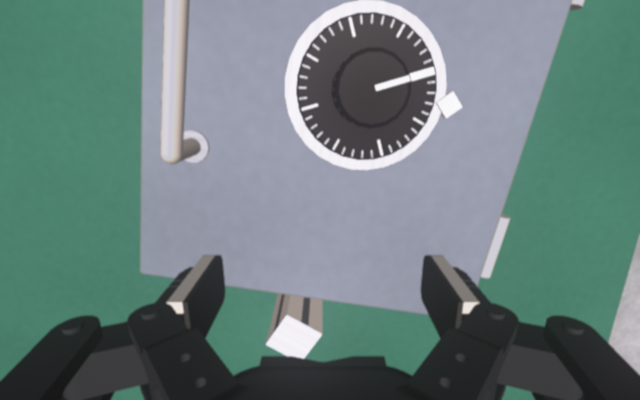

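The scene shows the box with its handle on the robot's side, the dial near (342,195), the profile at (319,280), and the bottle probably behind the gripper near (345,140). In the wrist view the knob top is near (372,87), the index at (450,104), the zero bar end at (433,72), and the handle bar at column ~173.

```bash
python3 - <<'E'
from h import *
def f(u,v,z,n="wrist"): return ray_plane(n,u,v,z).round(1)
p=np.load("wrist0.npz")["p"]
# white mask components: ring, index, bar
m=cv2.inRange(p,(215,215,215),(255,255,255));n,l,st,c=cv2.connectedComponentsWithStats(m)
for i in range(1,n):
    if st[i,4]>40: print(st[i],c[i].round(1), f(*c[i],150))
ys,xs=np.where((l==l[60,289]) ) if l[60,289] else ([],[])
if len(xs):
    P=np.array([f(u,v,149) for u,v in zip(xs,ys)]);
    A=np.c_[2*P[:,:2],np.ones(len(P))];s=np.linalg.lstsq(A,(P[:,:2]**2).sum(1),rcond=None)[0];print("ring c",s[:2],np.sqrt(s[2]+s[0]**2+s[1]**2))
print("knobtop c",f(372,87,180),"bar",f(378,88,180),f(410,77,180),f(412,76,150),f(434,71,150))
print("idx",f(450,104,150))
print("handle",f(176,20,175),f(173,150,175))
print("box front edge",f(144,20,140),f(141,272,140),"side",f(480,316,140),"rear",f(569,10,140))
print("profile",f(294,337,100),f(319,267,100,"scene"))
print("bottle",f(345,140,150,"scene"))
a=np.load("scene0.npz")["p"][60:320,240:440];cv2.imwrite("pics/sc.png",cv2.resize(a[:,:,::-1],None,fx=2.3,fy=2.3))
p,d,mm=shot("side","side0")
E
```

```text
[ 285    0  177  170 5293] [366.8  81.7] [603.   82.8 150. ]
[349  18   6  18  45] [351.6  26.4] [592.5 114.4 150. ]
[375  67  60  23 370] [406.4  78.2] [627.8  84.9 150. ]
[171 303  11   9  67] [177.2 306.5] [463.3 -81.  150. ]
[464 303  11   9  68] [467.7 306.5] [686.7 -80.3 150. ]
[ 267  316   54   42 1350] [293.3 337.9] [ 552.  -109.4  150. ]Traceback (most recent call last):
  File "<stdin>", line 10, in <module>
  File "<stdin>", line 2, in f
  File "h.py", line 4, in ray_plane
    m=cm or camera_model(name);K=np.array(m["K"]);V=np.array(m["view"])
            ~~~~~~~~~~~~^^^^^^
ValueError: time passes only in moves, steps and waits
```

```bash
python3 - <<'E'
from h import *
C={n:camera_model(n) for n in("wrist","scene")}
def f(u,v,z,n="wrist"): return ray_plane(n,u,v,z,C[n]).round(1)
p=np.load("wrist0.npz")["p"]
m=cv2.inRange(p,(215,215,215),(255,255,255));n,l,st,c=cv2.connectedComponentsWithStats(m)
ys,xs=np.where(l==1);ctr=max(cv2.findContours((l==1).astype(np.uint8),cv2.RETR_EXTERNAL,cv2.CHAIN_APPROX_NONE)[0],key=len)[:,0]
ctr=ctr[(ctr[:,1]>6)&~((ctr[:,0]>430)&(abs(ctr[:,1]-104)<18))]
P=np.array([f(u,v,150) for u,v in ctr])[:,:2]
A=np.c_[2*P,np.ones(len(P))];s=np.linalg.lstsq(A,(P**2).sum(1),rcond=None)[0];print("ring c",s[:2],np.sqrt(s[2]+s[0]**2+s[1]**2))
print("knobtop c",f(372,87,180),"bar",f(378,88,180),f(410,77,180),f(412,76,150),f(434,71,150))
print("idx",f(450,104,150))
print("handle",f(176,20,175),f(173,150,175))
print("box front edge",f(144,20,140),f(141,272,140),"side",f(480,316,140),"rear",f(569,10,140))
print("profile",f(294,337,100),f(319,267,100,"scene"))
print("bottle",f(345,140,150,"scene"))
shot("side","side0")
E
```

```text
ring c [602.06865827  77.36057818] 47.91603879198071
knobtop c [602.2  78.6 180. ] bar [605.6  78.1 180. ] [622.7  83.8 180. ] [631.2  86.2 150. ] [644.7  89.2 150. ]
idx [656.9  69.4 150. ]
handle [496.6 112.7 175. ] [486.3  43.1 175. ]
box front edge [462.5 119.9 140. ] [433.7 -56.9 140. ] side [702.7 -95.9 140. ] rear [728.5 125.7 140. ]
profile [ 547.5 -148.8  100. ] [ 546.  -149.1  100. ]
bottle [619.3 379.  150. ]
```

View pics/side0.png

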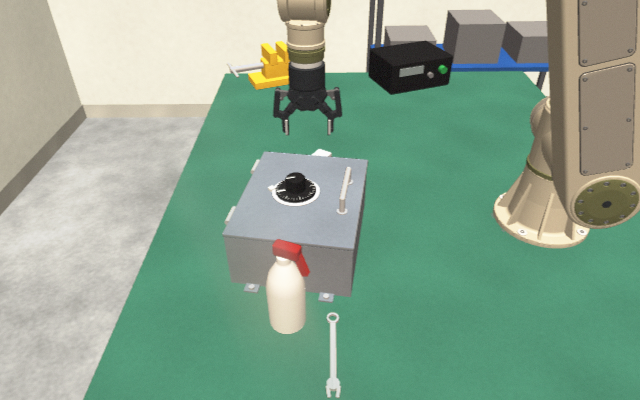

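The side view shows the bottle at (287,290) close to the box's +y wall and the wrench beyond it at (333,355); both are clear of my path. The dial centre is at about (602,78), the box yaw about -0.147, and the dial at about -0.41. I'll go above the knob next, turning the wrist left to gain range.

Request:
jog_arm:
  angular:
    - [0,0,1]
    - [0,0,1]
    - [0,0,1]
    - [0,0,1]
    - [0,0,1]
    - [0,0,1]
    - [0,0,1]
    - [0,0,1]
    - [0,0,1]
    - [0,0,1]
    - [0,0,1]
    - [0,0,1]
  travel:
    - [0.1,0.2,0]
    - [0.1,0.2,0]
    - [0.1,0.2,0]
    - [0.1,0.2,0]
    - [0.1,0.2,0]
    - [0.1,0.2,0]
    - [0.08,0.2,0]
    - [0,0.2,0]
    - [0,0.2,-0.2]
    - [0,0.14,-0.2]
    - [0,0,-0.2]
    - [0,0,0]
  gripper: [1,1,1,1,1,1,1,1,1,1,1,1]
  newtons: 40

```text
t: 1.35
ee_pos: [601.3, 77.9, 205.6]
orientation: [0.299, 0.954, -0.0, -0.001]
ft_force: [-0.3, 0.6, -1.0]
gripper_width: 1.001
grasp_force: 0.0
```

```bash
python3 - <<'E'
from h import *
s=robot.get_state();print(s["ee_pos"],s["joint_positions"],s["ft_force"],s["ft_torque"])
p,d,m=shot("wrist","w1");np.set_printoptions(suppress=True,precision=4);print(m["view"])
E
```

```text
[601.28706251  77.88912451 205.55654084] [-3.56023256e-03  3.84725934e-01  8.55970528e-02  1.27459519e+00
  9.77619398e-05  6.03429073e-01] [-0.32373805  0.60728624 -0.98047726] [ 0.04131011  0.06079438 -0.03668769]
[[   0.5695    0.822    -0.002  -406.1702]
 [  -0.7896    0.5464   -0.2794  461.8239]
 [  -0.2285    0.1607    0.9602 -229.9351]
 [   0.        0.        0.        1.    ]]
```

View pics/w1.png

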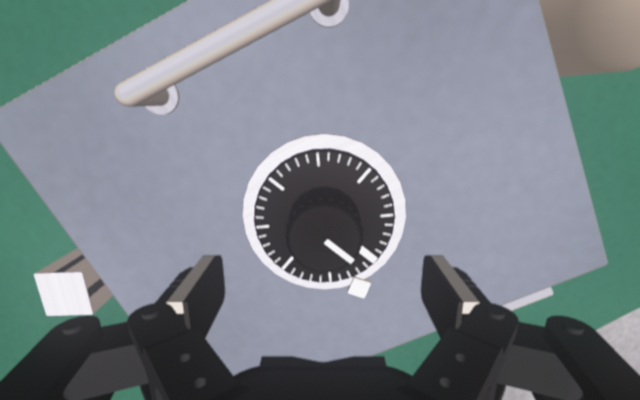

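The knob is centred between the open fingers (column ~324 against the mid-column 323). The handle runs from about (135,95) to (328,3). I'll descend and grip.

Request:
jog_arm:
  angular:
    - [0,0,0]
    - [0,0,0]
    - [0,0,0]
    - [0,0,0]
    - [0,0,0]
    - [0,0,0]
    - [0,0,0]
    - [0,0,0]
    - [0,0,0]
    - [0,0,0]
  travel:
    - [0,0,-0.4]
    - [0,0,-0.4]
    - [0,0,-0.4]
    - [0,0,0]
    - [0,0,0]
    - [0,0,0]
    - [0,0,0]
    - [0,0,0]
    - [0,0,0]
    - [0,0,0]
  gripper: [1,1,1,1,0,0,0,0,0,0]
  newtons: 40

```text
t: 2.4
ee_pos: [603.0, 77.7, 160.7]
orientation: [0.301, 0.954, 0.0, 0.001]
ft_force: [-1.6, 0.4, 6.7]
gripper_width: 0.497
grasp_force: 40.7
```

```bash
cat > st.py <<'E'
from h import *
from scipy.spatial.transform import Rotation as R
s=robot.get_state();x=R.from_quat(s["orientation"]).as_matrix()
print(s["t"].__round__(2),s["ee_pos"].round(1),"yaw_y",np.arctan2(x[1,1],x[0,1]).round(4),"j6",s["joint_positions"][5].round(3),"F",s["ft_force"].round(2),"T",s["ft_torque"].round(3),"w",round(s["gripper_width"],3),"g",round(s["grasp_force"],1),"e6",s["effort"][5].round(3))
E
python3 st.py
python3 - <<'E'
from h import *
z=np.load("w1.npz");C={"K":z["K"],"V":0,"view":z["V"]}
for q in((135,95),(328,3)):print(ray_plane("",*q,176,C))
for q in((160,100),(330,10)):print("post",ray_plane("",*q,142,C))
E
```

```text
2.4 [603.   77.7 160.7] yaw_y 0.9599 j6 0.607 F [-1.6   0.39  6.68] T [ 0.073  0.144 -0.001] w 0.497 g 40.7 e6 -0.038
[487.97332343  43.82221435 176.        ]
[508.95466671 145.03003158 176.        ]
post [487.60834007  39.37346869 142.        ]
post [505.65068389 149.20842945 142.        ]
```

Request:
jog_arm:
  angular:
    - [0,0,-0.9]
    - [0,0,-0.9]
    - [0,0,-0.9]
    - [0,0,-0.9]
    - [0,0,-0.9]
    - [0,0,-0.9]
    - [0,0,-0.9]
    - [0,0,-0.9]
    - [0,0,-0.9]
    - [0,0,-0.9]
    - [0,0,-0.9]
    - [0,0,-0.9]
  travel:
    - [0,0,0]
    - [0,0,0]
    - [0,0,0]
    - [0,0,0]
    - [0,0,0]
    - [0,0,0]
    - [0,0,0]
    - [0,0,0]
    - [0,0,0]
    - [0,0,0]
    - [0,0,0]
    - [0,0,0]
  gripper: [0,0,0,0,0,0,0,0,0,0,0,0]

```text
t: 3.6
ee_pos: [602.3, 77.2, 160.7]
orientation: [0.674, 0.739, 0.0, 0.001]
ft_force: [-2.2, -0.9, 7.1]
gripper_width: 0.497
grasp_force: 40.9
```

Request:
jog_arm:
  angular:
    - [0,0,-0.9]
    - [0,0,-0.9]
    - [0,0,-0.9]
    - [0,0,-0.9]
    - [0,0,-0.9]
    - [0,0,-0.9]
    - [0,0,-0.9]
    - [0,0,-0.9]
    - [0,0,-0.9]
    - [0,0,-0.9]
    - [0,0,-0.9]
    - [0,0,0]
  travel:
    - [0,0,0]
    - [0,0,0]
    - [0,0,0]
    - [0,0,0]
    - [0,0,0]
    - [0,0,0]
    - [0,0,0]
    - [0,0,0]
    - [0,0,0]
    - [0,0,0]
    - [0,0,0]
    - [0,0,0]
  gripper: [0,0,0,0,0,0,0,0,0,0,0,0]

```text
t: 4.8
ee_pos: [601.6, 77.5, 160.7]
orientation: [0.906, 0.423, -0.0, 0.0]
ft_force: [-4.9, -0.5, 8.2]
gripper_width: 0.499
grasp_force: 41.1
```

```bash
python3 st.py; python3 -c "
from h import *
z=shot('wrist','w2');np.set_printoptions(suppress=True,precision=4);print(z[2])"
```

```text
4.8 [601.6  77.5 160.7] yaw_y -0.6976 j6 2.264 F [-4.87 -0.51  8.24] T [-0.075  0.881 -0.058] w 0.499 g 41.1 e6 0.362
{'K': array([[334.8914,   0.    , 322.4626],
       [  0.    , 334.8914, 198.8819],
       [  0.    ,   0.    ,   1.    ]]), 'view': array([[   0.7671,   -0.6416,   -0.0009, -412.4531],
       [   0.615 ,    0.7357,   -0.2838, -409.9619],
       [   0.1827,    0.2172,    0.9589, -438.6538],
       [   0.    ,    0.    ,    0.    ,    1.    ]])}
```

View pics/w2.png

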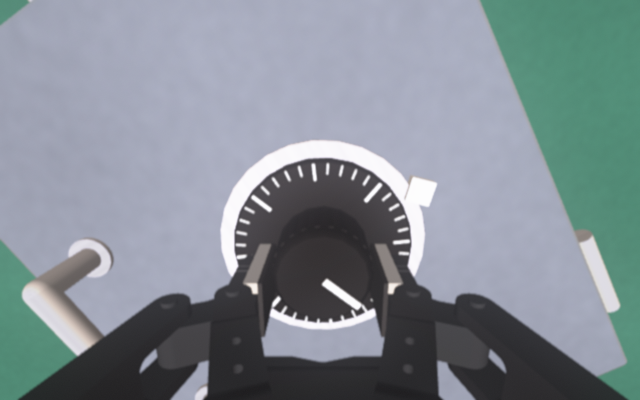

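The knob's line still lies the same way relative to the fingers, at (324,281)-(362,307), and long marks show at (262,202) and (374,190). I'll check for slip from these.

```bash
python3 - <<'E'
from h import *
def ang(fn,a,b,z):
    q=np.load(fn);C={"K":q["K"],"view":q["V"]};d=ray_plane("",*b,z,C)-(ray_plane("",*a,z,C) if len(a)==2 else np.array(a));return -(np.arctan2(d[1],d[0])+.147)
print(ang("w1.npz",(326,240),(353,263),180),ang("w1.npz",(602.1,77.6,0),(368,255),150))
print(ang("w2.npz",(324,281),(362,307),180))
for q in((262,202),(374,190),(314,172)):print((ang("w2.npz",(602.1,77.6,0),q,150))%(np.pi/4))
E
```

```text
-0.36989922828752697 -0.41966893576051667
1.2045564054489153
0.47690304343392276
0.44909989749211987
0.46252442023908924
```

Request:
jog_arm:
  angular:
    - [0,0,-0.9]
    - [0,0,-0.9]
    - [0,0,-0.8]
    - [0,0,-0.8]
    - [0,0,0]
    - [0,0,0]
  travel:
    - [0,0,0]
    - [0,0,0]
    - [0,0,0]
    - [0,0,0]
    - [0,0,0]
    - [0,0,0]
  gripper: [0,0,0,0,0,0]

```text
t: 5.45
ee_pos: [601.4, 77.6, 160.7]
orientation: [0.955, 0.297, -0.0, 0.0]
ft_force: [-4.6, 0.4, 8.4]
gripper_width: 0.499
grasp_force: 41.1
```

```bash
python3 st.py
```

```text
5.45 [601.4  77.6 160.7] yaw_y -0.9681 j6 2.535 F [-4.61  0.45  8.42] T [-0.028  0.943 -0.054] w 0.499 g 41.1 e6 -0.035
```

The marks give 1.25 there, so there is no slip and the dial is now ~1.515. I'll nudge it to ~1.56, then turn left ~2.02.

Request:
jog_arm:
  angular:
    - [0,0,-0.5]
    - [0,0,0]
    - [0,0,0]
  travel:
    - [0,0,0]
    - [0,0,0]
    - [0,0,0]
  gripper: [0,0,0]

```text
t: 5.75
ee_pos: [601.4, 77.7, 160.7]
orientation: [0.961, 0.278, -0.0, 0.0]
ft_force: [-5.1, 0.1, 8.7]
gripper_width: 0.495
grasp_force: 41.1
```

Request:
jog_arm:
  angular:
    - [0,0,0.9]
    - [0,0,0.9]
    - [0,0,0.9]
    - [0,0,0.9]
    - [0,0,0.9]
    - [0,0,0.9]
    - [0,0,0.9]
    - [0,0,0.9]
    - [0,0,0.9]
    - [0,0,0.9]
    - [0,0,0.9]
    - [0,0,0.9]
  travel:
    - [0,0,0]
    - [0,0,0]
    - [0,0,0]
    - [0,0,0]
    - [0,0,0]
    - [0,0,0]
    - [0,0,0]
    - [0,0,0]
    - [0,0,0]
    - [0,0,0]
    - [0,0,0]
    - [0,0,0]
  gripper: [0,0,0,0,0,0,0,0,0,0,0,0]

```text
t: 6.95
ee_pos: [602.0, 77.3, 160.7]
orientation: [0.755, 0.655, 0.0, 0.001]
ft_force: [-2.8, -1.3, 7.3]
gripper_width: 0.496
grasp_force: 41.0
```

Request:
jog_arm:
  angular:
    - [0,0,0.9]
    - [0,0,0.9]
    - [0,0,0.9]
    - [0,0,0.9]
    - [0,0,0.9]
    - [0,0,0.9]
    - [0,0,0.9]
    - [0,0,0.9]
    - [0,0,0.9]
    - [0,0,0.9]
    - [0,0,0.9]
    - [0,0,0.9]
  travel:
    - [0,0,0]
    - [0,0,0]
    - [0,0,0]
    - [0,0,0]
    - [0,0,0]
    - [0,0,0]
    - [0,0,0]
    - [0,0,0]
    - [0,0,0]
    - [0,0,0]
    - [0,0,0]
    - [0,0,0]
  gripper: [0,0,0,0,0,0,0,0,0,0,0,0]

```text
t: 8.15
ee_pos: [602.8, 77.5, 160.7]
orientation: [0.411, 0.911, 0.0, 0.001]
ft_force: [-0.9, 0.3, 6.5]
gripper_width: 0.499
grasp_force: 40.8
```

```bash
python3 st.py
```

```text
8.15 [602.8  77.5 160.7] yaw_y 0.7227 j6 0.844 F [-0.88  0.26  6.51] T [-0.049  0.219 -0.02 ] w 0.499 g 40.8 e6 0.683
```

Request:
jog_arm:
  angular:
    - [0,0,0.9]
    - [0,0,0.9]
    - [0,0,0.9]
    - [0,0,0.9]
    - [0,0,0]
    - [0,0,0]
  travel:
    - [0,0,0]
    - [0,0,0]
    - [0,0,0]
    - [0,0,0]
    - [0,0,0]
    - [0,0,0]
  gripper: [0,0,0,0,0,0]

```text
t: 8.75
ee_pos: [603.0, 77.7, 160.7]
orientation: [0.278, 0.961, 0.0, 0.001]
ft_force: [-0.0, 0.0, 5.9]
gripper_width: 0.496
grasp_force: 40.8
```

```bash
python3 st.py;python3 -c "
from h import *
z=shot('wrist','w3')
cv2.imwrite('pics/w3c.png',cv2.resize(z[0][120:340,200:460,::-1],None,fx=2.5,fy=2.5))"
```

```text
8.75 [603.   77.7 160.7] yaw_y 1.0082 j6 0.559 F [-0.01  0.05  5.88] T [0.116 0.124 0.068] w 0.496 g 40.8 e6 0.032
```

View pics/w3c.png

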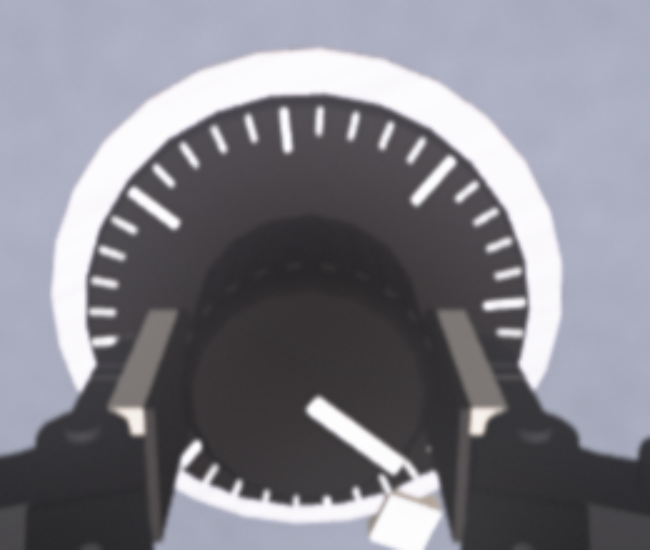

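The crop shows the long marks at (286,130), (155,207) and (434,181), and the index at (405,520) about 3 divisions right of the zero line. That agrees with ~ -0.46.

```bash
python3 - <<'E'
from h import *
q=np.load("w3.npz");C={"K":q["K"],"view":q["V"]}
for u,v in((286,130),(155,207),(434,181)):
    d=ray_plane("",u/2.5+200,v/2.5+120,150,C)-np.array([602.1,77.6,150]);print((-(np.arctan2(d[1],d[0])+.147))%(np.pi/4)-np.pi/4)
E
```

```text
-0.4514748184491899
-0.4725689414336953
-0.43138177691579305
```

Request:
jog_arm:
  angular:
    - [0,0,-0.6]
    - [0,0,-0.6]
    - [0,0,-0.6]
    - [0,0,-0.6]
    - [0,0,-0.6]
    - [0,0,-0.6]
    - [0,0,0]
    - [0,0,0]
  travel:
    - [0,0,0]
    - [0,0,0]
    - [0,0,0]
    - [0,0,0]
    - [0,0,0]
    - [0,0,0]
    - [0,0,0]
    - [0,0,0]
  gripper: [0,0,0,0,0,0,0,0]

```text
t: 9.6
ee_pos: [602.8, 77.5, 160.7]
orientation: [0.413, 0.911, 0.0, 0.001]
ft_force: [-0.9, 0.4, 6.9]
gripper_width: 0.495
grasp_force: 40.9
```

```bash
python3 st.py
```

```text
9.6 [602.8  77.5 160.7] yaw_y 0.7198 j6 0.847 F [-0.93  0.35  6.92] T [-0.038  0.233 -0.021] w 0.495 g 40.9 e6 -0.05
```

Request:
jog_arm:
  angular:
    - [0,0,-0.6]
    - [0,0,-0.6]
    - [0,0,-0.6]
    - [0,0,-0.6]
    - [0,0,-0.6]
    - [0,0,-0.4]
    - [0,0,0]
  travel:
    - [0,0,0]
    - [0,0,0]
    - [0,0,0]
    - [0,0,0]
    - [0,0,0]
    - [0,0,0]
    - [0,0,0]
  gripper: [0,0,0,0,0,0,0]

```text
t: 10.3
ee_pos: [602.6, 77.3, 160.7]
orientation: [0.533, 0.846, 0.0, 0.001]
ft_force: [-2.0, -0.3, 6.7]
gripper_width: 0.496
grasp_force: 40.9
```

```bash
python3 st.py
```

```text
10.3 [602.6  77.3 160.7] yaw_y 0.4471 j6 1.12 F [-2.02 -0.26  6.74] T [-0.099  0.375 -0.061] w 0.496 g 40.9 e6 0.132
```

Request:
jog_arm:
  angular:
    - [0,0,-0.6]
    - [0,0,-0.6]
    - [0,0,-0.6]
    - [0,0,0]
  travel:
    - [0,0,0]
    - [0,0,0]
    - [0,0,0]
    - [0,0,0]
  gripper: [0,0,0,0]

```text
t: 10.7
ee_pos: [602.5, 77.3, 160.7]
orientation: [0.592, 0.806, 0.0, 0.001]
ft_force: [-1.9, -1.5, 6.1]
gripper_width: 0.498
grasp_force: 40.9
```

```bash
python3 st.py
```

```text
10.7 [602.5  77.3 160.7] yaw_y 0.3027 j6 1.264 F [-1.93 -1.52  6.11] T [-0.187  0.399 -0.01 ] w 0.498 g 40.9 e6 0.208
```

Request:
jog_arm:
  angular:
    - [0,0,-0.6]
    - [0,0,-0.6]
    - [0,0,-0.6]
    - [0,0,0]
  travel:
    - [0,0,0]
    - [0,0,0]
    - [0,0,0]
    - [0,0,0]
  gripper: [0,0,0,0]

```text
t: 11.1
ee_pos: [602.4, 77.3, 160.7]
orientation: [0.649, 0.761, 0.0, 0.001]
ft_force: [-2.6, -1.0, 6.9]
gripper_width: 0.503
grasp_force: 40.9
```

```bash
python3 st.py
```

```text
11.1 [602.4  77.3 160.7] yaw_y 0.1585 j6 1.408 F [-2.61 -1.04  6.86] T [-0.132  0.536 -0.125] w 0.503 g 40.9 e6 0.14
```

Request:
jog_arm:
  angular:
    - [0,0,-0.5]
    - [0,0,-0.5]
    - [0,0,-0.5]
    - [0,0,-0.5]
    - [0,0,0]
  travel:
    - [0,0,0]
    - [0,0,0]
    - [0,0,0]
    - [0,0,0]
    - [0,0,0]
  gripper: [0,0,0,0,0]

```text
t: 11.6
ee_pos: [602.2, 77.3, 160.7]
orientation: [0.708, 0.707, 0.0, 0.001]
ft_force: [-2.8, -2.5, 7.5]
gripper_width: 0.499
grasp_force: 41.0
```

```bash
python3 st.py
```

```text
11.6 [602.2  77.3 160.7] yaw_y -0.0012 j6 1.568 F [-2.79 -2.53  7.51] T [-0.197  0.587 -0.108] w 0.499 g 41.0 e6 0.155
```

Request:
jog_arm:
  angular:
    - [0,0,-0.4]
    - [0,0,-0.4]
    - [0,0,0]
  travel:
    - [0,0,0]
    - [0,0,0]
    - [0,0,0]
  gripper: [0,0,0]

```text
t: 11.9
ee_pos: [602.2, 77.2, 160.7]
orientation: [0.73, 0.684, 0.0, 0.001]
ft_force: [-2.1, -1.3, 7.9]
gripper_width: 0.499
grasp_force: 41.0
```

```bash
python3 st.py
```

```text
11.9 [602.2  77.2 160.7] yaw_y -0.065 j6 1.632 F [-2.08 -1.3   7.92] T [-0.178  0.625 -0.   ] w 0.499 g 41.0 e6 0.14
```

Request:
jog_arm:
  angular:
    - [0,0,-0.4]
    - [0,0,-0.4]
    - [0,0,0]
  travel:
    - [0,0,0]
    - [0,0,0]
    - [0,0,0]
  gripper: [0,0,0]

```text
t: 12.2
ee_pos: [602.1, 77.3, 160.6]
orientation: [0.751, 0.66, 0.0, 0.001]
ft_force: [-2.9, -1.1, 7.8]
gripper_width: 0.5
grasp_force: 41.0
```

```bash
python3 st.py
```

```text
12.2 [602.1  77.3 160.6] yaw_y -0.1289 j6 1.696 F [-2.92 -1.11  7.82] T [-0.209  0.671 -0.061] w 0.5 g 41.0 e6 0.14
```

Request:
jog_arm:
  angular:
    - [0,0,-0.4]
    - [0,0,-0.4]
    - [0,0,0]
  travel:
    - [0,0,0]
    - [0,0,0]
    - [0,0,0]
  gripper: [0,0,0]

```text
t: 12.5
ee_pos: [602.0, 77.3, 160.7]
orientation: [0.772, 0.636, 0.0, 0.001]
ft_force: [-3.7, -1.4, 6.4]
gripper_width: 0.495
grasp_force: 41.0
```

```bash
python3 st.py
```

```text
12.5 [602.   77.3 160.7] yaw_y -0.193 j6 1.76 F [-3.68 -1.38  6.42] T [-0.186  0.646 -0.034] w 0.495 g 41.0 e6 0.141
```

Request:
jog_arm:
  angular:
    - [0,0,-0.4]
    - [0,0,-0.4]
    - [0,0,0]
  travel:
    - [0,0,0]
    - [0,0,0]
    - [0,0,0]
  gripper: [0,0,0]

```text
t: 12.8
ee_pos: [602.0, 77.3, 160.7]
orientation: [0.792, 0.611, 0.0, 0.001]
ft_force: [-4.3, -1.2, 7.9]
gripper_width: 0.495
grasp_force: 41.0
```

```bash
python3 st.py
```

```text
12.8 [602.   77.3 160.7] yaw_y -0.2568 j6 1.823 F [-4.28 -1.15  7.86] T [-0.188  0.746  0.091] w 0.495 g 41.0 e6 0.243
```

Request:
jog_arm:
  angular:
    - [0,0,-0.4]
    - [0,0,-0.4]
    - [0,0,0]
  travel:
    - [0,0,0]
    - [0,0,0]
    - [0,0,0]
  gripper: [0,0,0]

```text
t: 13.1
ee_pos: [601.9, 77.3, 160.7]
orientation: [0.811, 0.585, -0.0, 0.0]
ft_force: [-4.6, -0.7, 8.6]
gripper_width: 0.501
grasp_force: 41.0
```

```bash
python3 st.py
```

```text
13.1 [601.9  77.3 160.7] yaw_y -0.3207 j6 1.887 F [-4.63 -0.67  8.57] T [-0.182  0.775  0.115] w 0.501 g 41.0 e6 0.25
```

The j6 effort is the cleaner signal: 0.14 for friction, then 0.25 from dial ≈0.78. That is the draw, so the stop should come near yaw -0.64 to -0.71. I'll advance to -0.56, then go in fine steps.

Request:
jog_arm:
  angular:
    - [0,0,-0.5]
    - [0,0,-0.5]
    - [0,0,-0.5]
    - [0,0,-0.5]
    - [0,0,-0.5]
    - [0,0,-0.5]
    - [0,0,0]
  travel:
    - [0,0,0]
    - [0,0,0]
    - [0,0,0]
    - [0,0,0]
    - [0,0,0]
    - [0,0,0]
    - [0,0,0]
  gripper: [0,0,0,0,0,0,0]

```text
t: 13.8
ee_pos: [601.7, 77.4, 160.7]
orientation: [0.875, 0.484, -0.0, 0.0]
ft_force: [-3.5, -0.9, 8.7]
gripper_width: 0.5
grasp_force: 41.0
```

```bash
python3 st.py
```

```text
13.8 [601.7  77.4 160.7] yaw_y -0.5607 j6 2.128 F [-3.49 -0.86  8.68] T [-0.154  0.832  0.081] w 0.5 g 41.0 e6 0.302
```

Request:
jog_arm:
  angular:
    - [0,0,-0.25]
    - [0,0,-0.25]
    - [0,0,0]
  travel:
    - [0,0,0]
    - [0,0,0]
    - [0,0,0]
  gripper: [0,0,0]

```text
t: 14.1
ee_pos: [601.7, 77.4, 160.7]
orientation: [0.885, 0.466, -0.0, 0.0]
ft_force: [-4.3, -1.0, 8.3]
gripper_width: 0.497
grasp_force: 41.1
```

```bash
python3 st.py
```

```text
14.1 [601.7  77.4 160.7] yaw_y -0.6002 j6 2.167 F [-4.3  -1.    8.33] T [-0.121  0.873  0.168] w 0.497 g 41.1 e6 0.206
```

Request:
jog_arm:
  angular:
    - [0,0,-0.25]
    - [0,0,-0.25]
    - [0,0,0]
  travel:
    - [0,0,0]
    - [0,0,0]
    - [0,0,0]
  gripper: [0,0,0]

```text
t: 14.4
ee_pos: [601.6, 77.5, 160.7]
orientation: [0.894, 0.449, -0.0, 0.0]
ft_force: [-4.1, -0.7, 7.3]
gripper_width: 0.501
grasp_force: 41.1
```

```bash
python3 st.py
```

```text
14.4 [601.6  77.5 160.7] yaw_y -0.6402 j6 2.207 F [-4.05 -0.7   7.29] T [-0.073  0.893  0.097] w 0.501 g 41.1 e6 0.194
```

Request:
jog_arm:
  angular:
    - [0,0,-0.25]
    - [0,0,-0.25]
    - [0,0,0]
  travel:
    - [0,0,0]
    - [0,0,0]
    - [0,0,0]
  gripper: [0,0,0]

```text
t: 14.7
ee_pos: [601.6, 77.5, 160.7]
orientation: [0.902, 0.431, -0.0, 0.0]
ft_force: [-4.3, -0.4, 6.9]
gripper_width: 0.498
grasp_force: 41.1
```

```bash
python3 st.py
```

```text
14.7 [601.6  77.5 160.7] yaw_y -0.6801 j6 2.247 F [-4.34 -0.39  6.85] T [-0.121  0.953  0.198] w 0.498 g 41.1 e6 0.241
```

Request:
jog_arm:
  angular:
    - [0,0,-0.2]
    - [0,0,-0.2]
    - [0,0,0]
  travel:
    - [0,0,0]
    - [0,0,0]
    - [0,0,0]
  gripper: [0,0,0]

```text
t: 15.0
ee_pos: [601.6, 77.5, 160.7]
orientation: [0.909, 0.416, -0.0, 0.0]
ft_force: [-4.3, -0.7, 8.5]
gripper_width: 0.498
grasp_force: 41.1
```

```bash
python3 st.py
```

```text
15.0 [601.6  77.5 160.7] yaw_y -0.7118 j6 2.279 F [-4.31 -0.67  8.47] T [-0.102  0.887  0.257] w 0.498 g 41.1 e6 0.328
```

Request:
jog_arm:
  angular:
    - [0,0,-0.2]
    - [0,0,-0.2]
    - [0,0,0]
  travel:
    - [0,0,0]
    - [0,0,0]
    - [0,0,0]
  gripper: [0,0,0]

```text
t: 15.3
ee_pos: [601.5, 77.5, 160.6]
orientation: [0.916, 0.402, -0.0, 0.0]
ft_force: [-4.5, -2.1, 8.3]
gripper_width: 0.501
grasp_force: 41.1
```

```bash
python3 st.py
```

```text
15.3 [601.5  77.5 160.6] yaw_y -0.7434 j6 2.31 F [-4.5  -2.08  8.31] T [-0.089  0.991  0.406] w 0.501 g 41.1 e6 0.462
```

The stop is felt: effort goes 0.24 → 0.33 → 0.46, about 0.25 N m on the stop, which is within the allowance. I'll release, rise, and go above the handle with the fingers aligned across the bar.

Request:
jog_arm:
  angular:
    - [0,0,0]
    - [0,0,0]
    - [0,0,0]
    - [0,0,0]
    - [0,0,0]
    - [0,0,0]
    - [0,0,0]
    - [0,0,0]
  travel:
    - [0,0,0]
    - [0,0,0]
    - [0,0,0]
    - [0,0,0]
    - [0,0,0.5]
    - [0,0,0.5]
    - [0,0,0.4]
    - [0,0,0.4]
  gripper: [1,1,1,1,1,1,1,1]

```text
t: 16.1
ee_pos: [602.3, 77.6, 231.9]
orientation: [0.916, 0.402, 0.0, 0.0]
ft_force: [-0.3, -1.0, 0.3]
gripper_width: 0.998
grasp_force: 0.0
```

Request:
jog_arm:
  angular:
    - [0,0,0.75]
    - [0,0,0.75]
    - [0,0,0.75]
    - [0,0,0.75]
    - [0,0,0.75]
    - [0,0,0.75]
    - [0,0,0.75]
    - [0,0,0.75]
    - [0,0,0.75]
    - [0,0,0.7]
    - [0,0,0]
    - [0,0,0]
  travel:
    - [-0.3,0.04,0]
    - [-0.3,0.04,0]
    - [-0.3,0.04,0]
    - [-0.3,0.04,0]
    - [-0.3,0.04,0]
    - [-0.3,0.04,0]
    - [-0.3,0.04,0]
    - [-0.3,0.04,0]
    - [-0.25,0.04,0]
    - [0,0.04,0]
    - [0,0,0]
    - [0,0,0]
  gripper: [1,1,1,1,1,1,1,1,1,1,1,1]

```text
t: 17.3
ee_pos: [496.4, 93.6, 231.3]
orientation: [0.758, 0.652, 0.0, 0.0]
ft_force: [0.1, 0.6, 0.0]
gripper_width: 1.003
grasp_force: 0.0
```

```bash
python3 st.py;python3 -c "
from h import *
z=shot('wrist','w4')"
```

```text
17.3 [496.4  93.6 231.3] yaw_y -0.1493 j6 1.747 F [0.08 0.57 0.02] T [-0.019  0.031 -0.015] w 1.003 g 0.0 e6 -0.03
```

View pics/w4.png

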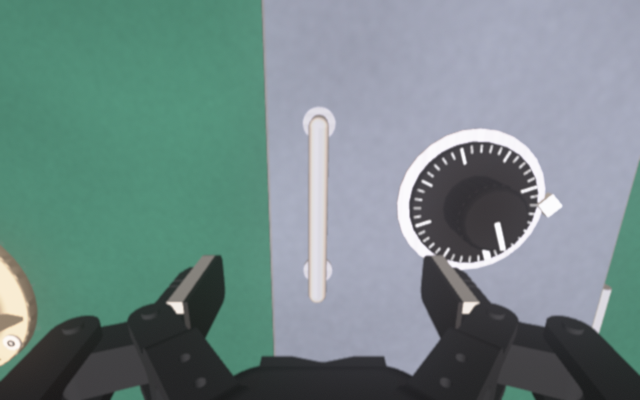

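The bar runs vertically at column 318, rows 118–300, well aligned with the fingers. The dial's zero bar has stayed put.

```bash
python3 - <<'E'
from h import *
q=np.load("w4.npz");C={"K":q["K"],"view":q["V"]}
a,b=[ray_plane("",*p,175,C) for p in((318.5,120),(317.5,299))];print(a,b,(a+b)/2,np.arctan2(*(a-b)[:2]))
d=ray_plane("",499,253,170,C)
e=np.array([472+25,0])
for u,v in((487,255),):
    d=ray_plane("",u,v,150,C)-np.array([602.1,77.6,150]);print("dial",-(np.arctan2(d[1],d[0])+.147))
E
```

```text
[503.80622722 153.7193142  175.        ] [485.18076705  36.28563302 175.        ] [494.49349713  95.00247361 175.        ] 0.15729388351524154
dial 1.1954920349106313
```

Request:
jog_arm:
  angular:
    - [0,0,0]
    - [0,0,0]
    - [0,0,0]
    - [0,0,0]
    - [0,0,0]
    - [0,0,0]
    - [0,0,0]
    - [0,0,0]
    - [0,0,0]
    - [0,0,0]
    - [0,0,0]
    - [0,0,0]
  travel:
    - [-0.05,0.03,-0.4]
    - [0,0,-0.5]
    - [0,0,-0.5]
    - [0,0,-0.4]
    - [0,0,0]
    - [0,0,0]
    - [0,0,0]
    - [0,0,0]
    - [0,0,0]
    - [0,0,0]
    - [0,0,0]
    - [0,0,0]
  gripper: [1,1,1,1,1,0,0,0,0,0,0,0]
  newtons: 50

```text
t: 18.55
ee_pos: [493.4, 95.0, 159.9]
orientation: [0.757, 0.653, -0.0, -0.0]
ft_force: [-3.9, -0.4, 5.6]
gripper_width: 0.122
grasp_force: 48.8
```

```bash
python3 st.py; python3 - <<'E'
# arc of TCP: handle about hinge, tool tilt = half lid angle (about box +y)
import numpy as np
e=np.array([.989,-.1465]); r=lambda t:np.array([-225*np.cos(t)+45*np.sin(t),225*np.sin(t)+45*np.cos(t)])
def tcp(t): return r(t)+19*np.array([-np.sin(t/2),-np.cos(t/2)])
p=tcp(0)
for k in range(1,21):
    q=tcp(k*.04);d=q-p;p=q
    print(k,(np.r_[e*d[0],d[1]]/40).round(3))
E
```

```text
18.55 [493.4  95.  159.9] yaw_y -0.1482 j6 1.749 F [-3.89 -0.41  5.61] T [ 0.136  0.772 -0.118] w 0.122 g 48.8 e6 -0.141
1 [ 0.04  -0.006  0.224]
2 [ 0.048 -0.007  0.222]
3 [ 0.057 -0.008  0.22 ]
4 [ 0.066 -0.01   0.217]
5 [ 0.074 -0.011  0.214]
6 [ 0.083 -0.012  0.211]
7 [ 0.091 -0.013  0.207]
8 [ 0.099 -0.015  0.203]
9 [ 0.107 -0.016  0.199]
10 [ 0.115 -0.017  0.194]
11 [ 0.122 -0.018  0.189]
12 [ 0.13  -0.019  0.184]
13 [ 0.137 -0.02   0.178]
14 [ 0.144 -0.021  0.172]
15 [ 0.15  -0.022  0.166]
16 [ 0.157 -0.023  0.16 ]
17 [ 0.163 -0.024  0.153]
18 [ 0.169 -0.025  0.146]
19 [ 0.174 -0.026  0.139]
20 [ 0.179 -0.027  0.132]
```

Request:
jog_arm:
  angular:
    - [0.037,0.247,0]
    - [0.037,0.247,0]
    - [0,0,0]
  travel:
    - [0.04,-0.006,0.224]
    - [0.048,-0.007,0.222]
    - [0,0,0]
  gripper: [0,0,0]

```text
t: 18.85
ee_pos: [496.6, 94.4, 176.6]
orientation: [0.757, 0.653, -0.014, -0.017]
ft_force: [-3.4, 1.6, -0.0]
gripper_width: 0.12
grasp_force: 51.0
```

```bash
python3 st.py
```

```text
18.85 [496.6  94.4 176.6] yaw_y -0.1483 j6 1.743 F [-3.4   1.57 -0.  ] T [ 0.25   0.925 -0.126] w 0.12 g 51.0 e6 -0.16
```

Request:
jog_arm:
  angular:
    - [0.037,0.247,0]
    - [0.037,0.247,0]
    - [0.037,0.247,0]
    - [0.037,0.247,0]
    - [0.037,0.247,0]
    - [0.037,0.247,0]
    - [0.037,0.247,0]
    - [0.037,0.247,0]
    - [0,0,0]
  travel:
    - [0.057,-0.008,0.22]
    - [0.066,-0.01,0.217]
    - [0.074,-0.011,0.214]
    - [0.083,-0.012,0.211]
    - [0.091,-0.013,0.207]
    - [0.099,-0.015,0.203]
    - [0.107,-0.016,0.199]
    - [0.115,-0.017,0.194]
    - [0,0,0]
  gripper: [0,0,0,0,0,0,0,0,0]

```text
t: 19.75
ee_pos: [523.6, 90.0, 242.6]
orientation: [0.754, 0.649, -0.068, -0.078]
ft_force: [-5.0, -0.9, -3.0]
gripper_width: 0.116
grasp_force: 50.5
```

```bash
python3 st.py; python3 -c "
from h import *
z=shot('side','s5');cv2.imwrite('pics/s5c.png',z[0][60:340,160:460,::-1])"
```

```text
19.75 [523.6  90.  242.6] yaw_y -0.1486 j6 1.718 F [-5.01 -0.92 -3.03] T [-0.102  1.109 -0.13 ] w 0.116 g 50.5 e6 -0.154
```

View pics/s5c.png

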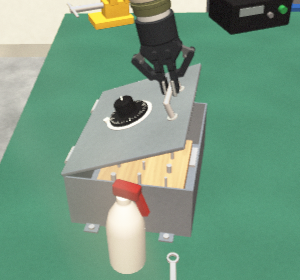

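The lid is coming up with the handle at crop (170,105), and the interior shows. I'll continue to ~0.80 rad.

Request:
jog_arm:
  angular:
    - [0.037,0.247,0]
    - [0.037,0.247,0]
    - [0.037,0.247,0]
    - [0.037,0.247,0]
    - [0.037,0.247,0]
    - [0.037,0.247,0]
    - [0.037,0.247,0]
    - [0.037,0.247,0]
    - [0.037,0.247,0]
    - [0.037,0.247,0]
    - [0,0,0]
    - [0,0,0]
  travel:
    - [0.122,-0.018,0.189]
    - [0.13,-0.019,0.184]
    - [0.137,-0.02,0.178]
    - [0.144,-0.021,0.172]
    - [0.15,-0.022,0.166]
    - [0.157,-0.023,0.16]
    - [0.163,-0.024,0.153]
    - [0.169,-0.025,0.146]
    - [0.174,-0.026,0.139]
    - [0.179,-0.027,0.132]
    - [0,0,0]
    - [0,0,0]
  gripper: [0,0,0,0,0,0,0,0,0,0,0,0]

```text
t: 21.0
ee_pos: [584.3, 80.1, 308.6]
orientation: [0.742, 0.639, -0.133, -0.152]
ft_force: [-10.2, -4.2, -0.9]
gripper_width: 0.117
grasp_force: 50.1
```

```bash
python3 st.py
```

```text
21.0 [584.3  80.1 308.6] yaw_y -0.1491 j6 1.686 F [-10.16  -4.2   -0.91] T [-0.686  1.787  0.321] w 0.117 g 50.1 e6 -0.104
```

Request:
jog_arm:
  angular:
    - [0,0,0]
    - [0,0,0]
    - [0,0,0]
    - [0,0,0]
    - [0,0,0]
    - [0,0,0]
    - [0,0,0]
    - [0,0,0]
    - [0,0,0]
    - [0,0,0]
  travel:
    - [0,0,0]
    - [0,0,0]
    - [0,0,0]
    - [0,0,0]
    - [0.15,-0.02,0.37]
    - [0.15,-0.02,0.37]
    - [0.15,-0.02,0.37]
    - [0.15,-0.02,0.37]
    - [0.15,-0.02,0.37]
    - [0,0,0]
  gripper: [0.5,0.5,0.5,0.5,0.5,0.5,0.5,0.5,0.5,0.5]

```text
t: 22.0
ee_pos: [595.3, 75.7, 366.8]
orientation: [0.745, 0.641, -0.119, -0.143]
ft_force: [0.0, 1.6, 0.0]
gripper_width: 0.498
grasp_force: 0.0
```

```bash
python3 st.py; python3 -c "
from h import *
z=shot('side','s6');cv2.imwrite('pics/s6c.png',z[0][20:340,160:480,::-1])"
```

```text
22.0 [595.3  75.7 366.8] yaw_y -0.148 j6 1.679 F [0.03 1.63 0.  ] T [-0.058 -0.301 -0.029] w 0.498 g 0.0 e6 -0.01
```

View pics/s6c.png

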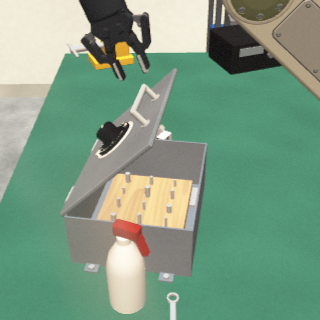

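The side picture shows the lid standing open (~45°), the gripper clear of the handle at crop (140,90), and the bottle and wrench undisturbed. I'll hand in.

```bash
python3 -c "
from h import *
print(robot.close_job())"
```

```text
the job is handed in; nothing more can be done
None
```

The job is handed in, with no verdict returned. I turned the dial right to 30, left to 3, then right to its stop (about 0.25 N m by feel), and the lid stands open at about 0.8 rad (46°); the gripper is clear, and the last picture shows the bottle and wrench untouched (the profile is not in that view, but the arm never went near it).

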